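# Ready the inspection lamp and hold it up for tightening

## Robot

A 6-joint arm with a two-finger parallel gripper is mounted at the origin on the work surface. World frame = base frame: x ahead of the robot, y to its left, z up, the work surface at z = 0. Lengths are in m, angles in rad, forces in N, time in s.
With the tool pointing down it reaches from about 0.3 to 0.85 m from the base axis. Payload 4.2 kg.
Tool frame: the origin (TCP) lies at the very end of the fingers, on their centre line; the grasp point (between the pads) lies 19 mm behind it (ctrl.hold_point_z is the distance from the TCP to the grasp point, in m); z points along the fingers, y is the line along which they close (so a half turn about z gives the same grasp; the last joint's range is limited). The gripper opens to 91 mm and grips with 3 to 60 N. Pads are 32 mm wide; open, the fingers measure 118 mm over their backs; the gripper's body (76 mm by 178 mm) begins 60 mm behind the grasp point.
Start: joints at [-1.257, 0.32, 1.565, -0, 1.257, -0.02], TCP at [0.188, -0.543, 0.214] pointing down, gripper open.
Joint ranges: [-3.11, 3.11], [-0.84, 2.01], [0.21, 2.61], [-1.34, 4.49], [0.05, 2.63], [-2.56, 2.56]. Speed limits (rad/s): [2.57, 2.57, 3.14, 3.14, 3.14, 3.14].

## Interface

Orientations are given as [roll, pitch, yaw] about the fixed x, y, z axes, in that order (R = Rz(yaw) Ry(pitch) Rx(roll)).
In Python, from station import ctrl gives the robot as it stands. The module is installed in compiled form; this text tells all that it offers.
- The arm moves only by the shell command python3 -m handwheel 'ROWS' [FORCE]. ROWS is JSON, a list of rows, each an object of numbers: "dx", "dy", "dz": the shift along the tool's x, y, z each as a share of 30 mm, from -1 to 1; "ax", "ay", "az": the turn, a rotation vector about the tool's x, y, z each as a share of 180 degrees, from -1 to 1; "fingers": the opening, from -1 (shut) to 1 (fully open). In form: [{"dx": .., "dy": .., "dz": .., "ax": .., "ay": .., "az": .., "fingers": ..}, ...]. A call has exactly 8 rows; each row shifts and turns the commanded pose from where the row before left it, along the tool's axes as they then stand; what a row does not reach is not made up. A row lasts 1/12 s, in which the tool goes at most 41.7 mm and 7.16 degrees, less where a joint would pass 70% of its speed; a pose out of reach is approached as far as the arm can. A call with a number of a shift or a turn outside -1 to 1 is refused whole. A call with a gripper value outside its range is refused whole. The fingers move at their own pace and stop on an object; FORCE is the grip in N (left out, the last holds). Time passes only in rows, so rows that do not move let the fingers close, or fill a call up. It gives the time, the measured TCP pose, the force and the opening at its end, in the units of the state.
- ctrl.observe(): the state, without advancing time (a new reading comes with each control period).
- ctrl.capture(name): name is "side" or "top"; returns a dict with "pixels" (420x560x3 uint8, red, green, blue), "range_z" (420x560 float32, m along the optical axis (not along the pixel's ray), 0 where there is no reading), "vertical_fov" (degrees; the focal length in pixels is half the picture's height over the tangent of half this angle, whatever the lens; pixels are square), "cx", "cy" (the principal point, pixels), "R" (3x3) and "t" (3): a world point X has camera coordinates R X + t. Camera axes: x right, y down, z forward; pixel columns grow to the right and rows downward; lengths in m; the calibration is good to about 2 mm. A picture is of the moment at which its call begins.
- ctrl.close_job(): hands the job in, once; it reports no verdict.
Trained networks look in a picture, given as the dict that the camera call returned (one of the last four; its "shot" number tells which), for a name from the list of things; names that differ only in an ending like _2 or _b are one class to them, and where a whole thing is asked for, a point or a joint stands for the part that bears it (a point fixed in the world has none). Each returns a list of dicts, best first, with "p" (0 to 1); they miss things now and then, are a little off and sometimes report something else, mostly with a low value. They report only what shows in the picture. A call takes as long as a camera call. They do not tell look-alikes from the thing itself.
- ctrl.spot_in(picture, label): "box" ([left, top, width, height] in pixels, round what is visible of it).
- ctrl.mark_of(picture, label): "at" ([row, column] in pixels: a listed point, or the origin of a listed thing).
The state is a dict: "time": time; "joint_positions": joint angles; "joint_vel": joint speeds; "tau": joint torques, N m; "eef_pos": TCP position; "tcp_rot": TCP orientation; "wrist_force": force on the tool from outside, world axes, zero at the start; "wrist_torque": the same for the moment, N m; "gripper_width": finger opening in m.
Only numpy, scipy, OpenCV 4.12 (cv2) and the standard library are available. Lean on these libraries where they do the work, as an engineer would, in place of code of your own. Each camera call takes 0.05 s, during which the arm holds its last target. There are 200 camera calls.

## Task

Take the battery pack from its charger and plug it fully home into the socket in the back of the inspection lamp that lies on its face, then swing the lamp's kickstand over centre and down onto its stop. Stand the lamp up on its foot rail and finish while holding it there, upright and still, rail on the bench and the kickstand's foot clear of the bench, because its hub screws are loose and I am about to tighten them: do not let go. Leave the other things on the bench where they are.

Things in the scene. Friction and masses are not known exactly. Their poses are not given: they have to be found in the camera images.
- lamp: LED inspection lamp, grey housing 210 x 180 x 50 mm, about 0.6 kg, loose, at first lying face down on four bumpers. x: from foot to handle (vertical when upright), y: across, z: out of its back (up at first). Origin on the face plane, midway between handle bar and foot rail. Housing spans x -120 to 90, y -90 to 90 mm; back at z = 50 mm.
- lamp_handle (a point): Middle of the carrying handle's bar, a round rubber grip 16 mm thick, 98 mm long along lamp y, at lamp x = 135, y = 0, z = 30 mm. Free gap to the housing 37 mm; the handle's arms are at y = -60 and 60 mm. The bar can turn between gripper pads as the lamp swings.
- lamp_foot (a point): Middle of the foot rail, a round rubber tube 18 mm thick, 176 mm long along lamp y, at lamp x = -135, y = 0, z = 25 mm. The lamp stands on it, rail centre then 9 mm and handle bar 279 mm above the bench, and does not balance there: let go, it tips on its face or back onto the leg, leaning about 10 degrees.
- lamp_socket (a point): Centre of the mouth of the battery socket in the lamp's back, at lamp x = -70, y = 0, z = 62 mm; axes as the lamp's. A hole 25.6 mm (x) x 41.6 mm (y), 40 mm deep, chamfered 2.5 mm, in a black block 66 (x) x 84 (y) mm that stands 12 mm proud of the back.
- pack: Battery pack, 0.2 kg, upright in the charger. Grey head 44 (x) x 62 (y) x 36 mm high; below it a plug stem 24 (x) x 40 (y) mm, 38 mm long. Origin: centre of the stem's lower end, z up; shoulder at z = 38, top at 74 mm. Fits the lamp's socket either way round, 0.8 mm free each side, no snap; fully home its shoulder lies on the mouth. It stays in when the lamp is stood up.
- charger: Black charger fixed to the bench, a block 80 x 100 x 48 mm with a lower part (30 mm high) 50 mm long on its +x side. Origin: centre of the block's underside, below the pack. The pack's shoulder rests on its top, the stem in a hole with 1.5 mm free each side; it pulls straight up.
- leg (a joint): Angle (rad) of the kickstand, a U of steel tube hinged on the lamp's back. 0: folded, bar towards the handle, sloping 0.26 rad off the back. Grows as the bar swings out and over towards the foot end; 1.31: square to the back; 2.39: down on its stop. Free-moving, 0.09 kg: with the lamp on its face it falls back if let go before 1.31, and falls on to its stop if let go after.
- leg_hinge (a point): Middle of the kickstand's hinge axis, parallel to lamp y, at lamp x = -20, y = 0, z = 60 mm.
- leg_bar (a point): Middle of the kickstand's cross bar (its foot), a round rubber sleeve 14 mm thick, 100 mm long along lamp y, 115 mm from the hinge axis; side tubes 10 mm thick at y = -62 and 62 mm. Folded, lamp lying: 90 mm above the bench, 40 mm above the lamp's back. Leg down and lamp upright: 23 mm above the bench.
- tin: Closed paint tin, 84 mm across, 95 mm high, standing; origin at the centre of its underside. Leave it alone.
- cup: Clear plastic mixing cup, 84 mm across the rim, 95 mm high, standing empty; origin at the centre of its underside. Leave it alone.
- tape: Roll of masking tape lying flat, 104 mm across, 24 mm high; origin at the centre of its underside. Leave it alone.
- sander: Cork sanding block, 70 x 120 x 32 mm, lying flat; origin at the centre of its underside. Leave it alone.
- disc1: Painted disc, 68 mm across, 6 mm thick, lying flat; origin at the centre of its underside. Leave it alone.
- disc2: A second such painted disc, 68 mm across, 6 mm thick. Leave it alone.
- brush: Paint brush 200 mm long, lying on the bench. Leave it alone.
Mind the look-alikes: they are no part of the job. Leave any pink look-alike of the pack alone.

How it is judged:
By the outcome, as a careful person would: the job done as asked, in the order asked, and still so for the second after the job is handed in, while the arm keeps its last pose, push and grip.
It also fails if it takes over 72 s, if anything falls off the work surface, if the arm or the gripper's body presses on something with over 40 N, if the wrist force passes 120 N, or if a joint passes its speed limit or range.

## Working session

There is one attempt and no reset: what is moved stays moved. The work goes in short steps, Python scripts to look and compute and a shell command to move; the robot and the scene stay as the last step left them, time stands still between calls to the robot, and variables do not carry over. Pictures are saved under pics/ and viewed, on a budget of 10 in all, crops included, one or two more only if the job needs it, and the job is handed in when it is done.

```bash
mkdir -p pics
cat > h.py <<'E'
import numpy as np, cv2
from station import ctrl
from scipy.spatial.transform import Rotation as Rn
def f(c): return 210/np.tan(np.radians(c["vertical_fov"])/2)
def world(c,r,k,z=None):
    """pixel -> world; z None: use range image, else intersect with height z"""
    F=f(c); R=np.array(c["R"]); t=np.array(c["t"])
    d=np.array([(k-c["cx"])/F,(r-c["cy"])/F,1])
    if z is None:
        return R.T@(d*c["range_z"][int(round(r)),int(round(k))]-t)
    o=-R.T@t; w=R.T@d
    return o+w*(z-o[2])/w[2]
def cloud(c):
    F=f(c); R=np.array(c["R"]); t=np.array(c["t"])
    v,u=np.mgrid[:420,:560]; Z=c["range_z"]
    P=np.stack([(u-c["cx"])/F*Z,(v-c["cy"])/F*Z,Z],-1)
    P=(P-t)@R; P[Z==0]=np.nan
    return P
def pix(c,X):
    q=np.array(c["R"])@np.array(X)+np.array(c["t"]); return c["cy"]+f(c)*q[1]/q[2], c["cx"]+f(c)*q[0]/q[2]
def save(c,n,s=1,crop=None):
    im=c["pixels"][:,:,::-1]
    if crop: a,b,d,e=crop; im=im[a:b,d:e]
    cv2.imwrite("pics/"+n+".png",cv2.resize(im,None,fx=s,fy=s,interpolation=cv2.INTER_CUBIC))
E
python3 - <<'E'
from h import *
np.set_printoptions(precision=3,suppress=True)
ims=[]
for n in("top","side"):
    c=ctrl.capture(n); ims.append(c["pixels"])
    print(n,c["vertical_fov"],"cam at",-np.array(c["R"]).T@np.array(c["t"]))
    for l in "lamp lamp_handle lamp_foot lamp_socket pack charger leg_hinge leg_bar tin cup tape sander disc1 brush".split():
        m=ctrl.mark_of(c,l)[:3]
        print(l,[(round(a["p"],2),np.round(a["at"]).tolist(),np.round(world(c,*a["at"]),3).tolist()) for a in m])
    save(c,n+"0")
    np.savez("shot_"+n,**{k:c[k] for k in("pixels","range_z","vertical_fov","cx","cy","R","t")})
s=ctrl.observe(); print(s)
E
```

```text
top 47.07384100242526 cam at [ 0.239 -0.056  1.517]
lamp [(0.63, [201.0, 262.0], [0.559, -0.003, 0.05])]
lamp_handle [(0.78, [194.0, 222.0], [0.585, 0.123, 0.036])]
lamp_foot [(0.82, [209.0, 306.0], [0.539, -0.142, 0.028])]
lamp_socket [(0.93, [201.0, 286.0], [0.566, -0.081, 0.021]), (0.3, [148.0, 334.0], [0.747, -0.236, 0.006])]
pack [(0.87, [222.0, 379.0], [0.488, -0.36, 0.088]), (0.71, [170.0, 375.0], [0.656, -0.356, 0.074]), (0.62, [260.0, 286.0], [0.373, -0.081, 0.074])]
charger [(0.59, [220.0, 375.0], [0.496, -0.351, 0.077])]
leg_hinge [(0.72, [202.0, 266.0], [0.555, -0.018, 0.055])]
leg_bar [(0.77, [189.0, 230.0], [0.608, 0.101, -0.002])]
tin [(0.88, [218.0, 142.0], [0.495, 0.353, 0.094]), (0.74, [133.0, 260.0], [0.801, 0.006, -0.001])]
cup [(0.86, [149.0, 333.0], [0.716, -0.224, 0.089])]
tape [(0.68, [144.0, 187.0], [0.759, 0.245, -0.0]), (0.65, [289.0, 354.0], [0.291, -0.289, 0.017]), (0.24, [202.0, 266.0], [0.555, -0.017, 0.055])]
sander [(0.68, [283.0, 178.0], [0.305, 0.248, 0.032]), (0.54, [147.0, 334.0], [0.753, -0.237, -0.001])]
disc1 [(0.9, [136.0, 260.0], [0.789, 0.00
[... 927 characters left out ...]
4, [245.0, 164.0], [0.759, 0.263, 0.0])]
sander [(0.71, [331.0, 284.0], [0.295, 0.271, 0.032])]
disc1 [(0.72, [204.0, 195.0], [0.791, 0.096, 0.011]), (0.66, [189.0, 212.0], [0.793, 0.016, 0.007])]
brush [(0.8, [204.0, 394.0], [0.292, -0.277, 0.019])]
{'time': 1.5, 'joint_positions': array([-1.257,  0.32 ,  1.565,  0.   ,  1.257, -0.02 ]), 'joint_vel': array([-0.   ,  0.   ,  0.001,  0.002,  0.001, -0.   ]), 'tau': array([  0.001, -41.235, -23.223,   0.073,   0.038,  -0.   ]), 'eef_pos': array([ 0.188, -0.543,  0.214]), 'tcp_rot': array([ 3.141, -0.   ,  0.334]), 'wrist_force': array([0.003, 0.645, 0.362]), 'wrist_torque': array([-0.004, -0.007, -0.05 ]), 'gripper_width': 0.09158827157011588}
```

View pics/top0.png

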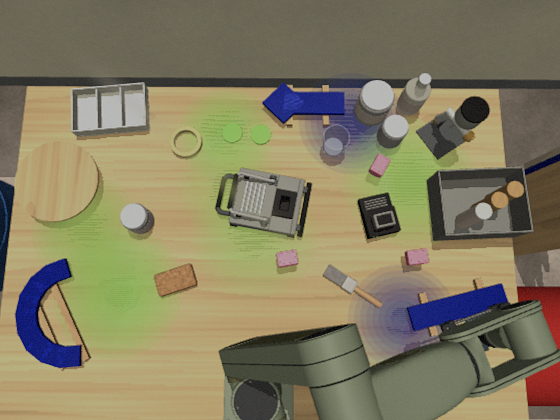

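View pics/side0.png

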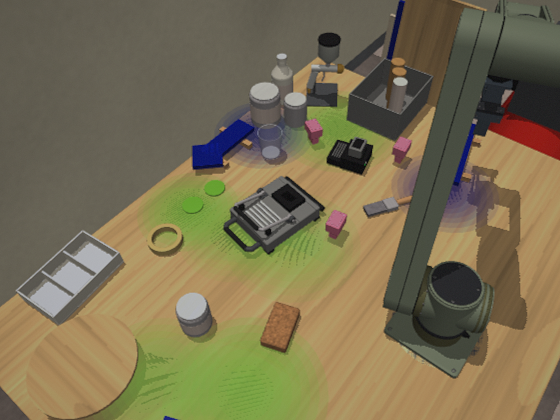

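Candidates for the pack in the top view: the grey head in the black charger (222,379), and pink blocks at (165,380), (257,417) and (258,287). By the description it's the grey one in the charger. The lamp lies at (202,265), handle to the left (+y) and foot to the right. Next I measure both and check a crop.

```bash
cat >> h.py <<'E'
def rect(P,ctr,rad,z0,z1):
    m=(np.hypot(P[...,0]-ctr[0],P[...,1]-ctr[1])<rad)&(P[...,2]>z0)&(P[...,2]<z1)
    q=P[m]
    if len(q)<5: return len(q)
    lo=q[:,:2].astype(np.float32)*1000
    r=cv2.minAreaRect(lo); return len(q),np.round(r[0],1),np.round(r[1],1),round(r[2],1),"zmed",round(float(np.median(q[:,2])),4)
E
python3 - <<'E'
from h import *
ims=[]
for n in("top","side"):
    c=dict(np.load(f"shot_{n}.npz")); P=cloud(c)
    print(n)
    print(" pack top",rect(P,(.488,-.36),.06,.078,.095))
    print(" charger top",rect(P,(.488,-.36),.08,.044,.053))
    print(" charger all",rect(P,(.488,-.36),.11,.02,.053))
    print(" lamp back",rect(P,(.56,0.0),.17,.046,.056))
    print(" lamp all",rect(P,(.56,0.0),.2,.015,.056))
    print(" lamp socket block",rect(P,(.56,-.075),.06,.058,.066))
    print(" legbar",rect(P,(.6,.1),.08,.082,.11))
    r,k=pix(c,(.488,-.36,.07)); r=int(r);k=int(k)
    a=cv2.resize(c["pixels"][r-40:r+40,k-50:k+50,::-1],None,fx=5,fy=5,interpolation=cv2.INTER_CUBIC)
    r,k=pix(c,(.56,-.0,.05)); r=int(r);k=int(k)
    b=cv2.resize(c["pixels"][r-50:r+50,k-60:k+60,::-1],(300,250),interpolation=cv2.INTER_CUBIC)
    a=cv2.resize(a,(300,240)); ims.append(np.vstack([a,b]))
cv2.imwrite("pics/crop.png",np.hstack(ims))
E
```

```text
top
 pack top (274, array([ 499.5, -376.8]), array([44. , 61.4]), 13.3, 'zmed', 0.0835)
 charger top (402, array([ 499.7, -377.2]), array([ 80.7, 101.6]), 13.3, 'zmed', 0.0475)
 charger all (994, array([ 522. , -372.1]), array([131.1, 102.6]), 12.6, 'zmed', 0.0385)
 lamp back (2349, array([561.7, -20.9]), array([209.6, 179.8]), 79.7, 'zmed', 0.05)
 lamp all (3617, array([564.8,  -6.6]), array([287.1, 181. ]), 79.4, 'zmed', 0.048)
 lamp socket block (359, array([558.2, -72.4]), array([72.5, 95.3]), 79.8, 'zmed', 0.0614)
 legbar (215, array([588. ,  77.5]), array([ 47.7, 129.2]), 62.4, 'zmed', 0.0931)
side
 pack top (188, array([ 497.7, -371.6]), array([44.6, 72.6]), 14.6, 'zmed', 0.0846)
 charger top (282, array([ 497.7, -373.5]), array([ 81.1, 109.2]), 13.5, 'zmed', 0.0486)
 charger all (726, array([ 521.5, -366. ]), array([133.5, 109.6]), 15.3, 'zmed', 0.0351)
 lamp back (2078, array([560.9, -16.8]), array([212.4, 184.5]), 79.6, 'zmed', 0.0509)
 lamp all (3264, array([519.1,   4.7]), array([289.5, 274.1]), 78.9, 'zmed', 0.0489)
 lamp socket block (349, array([551.4, -70.4]), array([70.2, 88.4]), 80.4, 'zmed', 0.0621)
 legbar (201, array([588.1,  80.5]), array([ 47.5, 131.8]), 61.1, 'zmed', 0.0944)
```

View pics/crop.png

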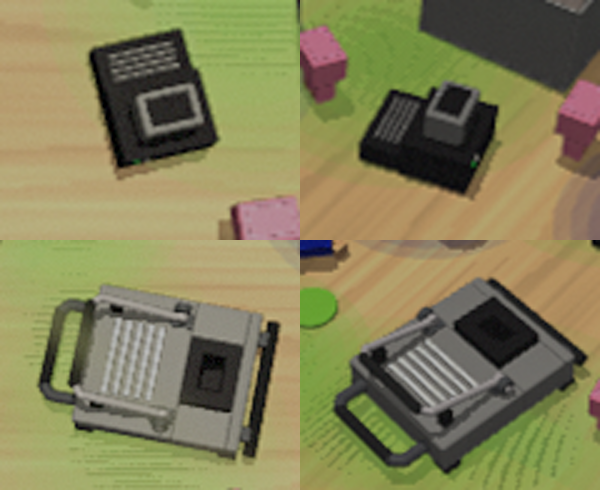

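The crop confirms it: the grey pack sits in the black charger, with pink look-alikes beside it. The lamp has its socket at the right end and its leg folded to the handle.

- **Pack:** (0.4995, -0.377), yaw 13.3°.
- **Lamp origin:** about (0.5645, -0.0063), yaw 79.6°.
- **Socket:** about (0.552, -0.075).

Now I move over the pack.

```bash
cat >> h.py <<'E'
def plan(p,yaw_deg=None):
    """tool-axes deltas (units of 30 mm) and az (units of 180 deg) to reach TCP p, yaw (tool down); shifts given AFTER the turn"""
    s=ctrl.observe(); psi=s["tcp_rot"][2]; R=Rn.from_euler("xyz",s["tcp_rot"])
    az=0
    if yaw_deg is not None:
        d=(np.radians(yaw_deg)-psi+np.pi)%(2*np.pi)-np.pi; az=-d/np.pi; R=R*Rn.from_rotvec([0,0,-d])
    q=R.inv().apply(np.array(p)-s["eef_pos"])/.03
    print("t",round(s["time"],2),"pos",np.round(s["eef_pos"],4),"rpy",np.round(np.degrees(s["tcp_rot"]),2),"F",np.round(s["wrist_force"],1),"w",round(s["gripper_width"],4),"| dxyz",np.round(q,2),"az",round(az,3))
E
python3 -m handwheel '[{"az":0.032,"fingers":1},{"dx":0.81,"dy":-0.21,"fingers":1},{"dx":0.81,"dy":-0.21,"fingers":1},{"dx":0.81,"dy":-0.21,"fingers":1},{"dx":0.81,"dy":-0.21,"fingers":1},{"dx":0.81,"dy":-0.21,"fingers":1},{"dx":0.81,"dy":-0.21,"fingers":1},{"dx":0.81,"dy":-0.21,"fingers":1}]' 30
python3 -m handwheel '[{"dx":0.81,"dy":-0.21,"dz":0.4,"fingers":1},{"dx":0.81,"dy":-0.21,"dz":0.4,"fingers":1},{"dx":0.81,"dy":-0.21,"dz":0.4,"fingers":1},{"dx":0.81,"dy":-0.21,"dz":0.4,"fingers":1},{"dx":0.81,"dy":-0.21,"dz":0.4,"fingers":1},{"dx":0.81,"dy":-0.21,"dz":0.4,"fingers":1},{"dx":0.81,"dy":-0.21,"dz":0.4,"fingers":1},{"fingers":1}]'
python3 -c "
from h import *
plan((.4995,-.377,.056),13.3)"
```

```text
t 1.5 pos [ 0.1884 -0.5433  0.214 ] rpy [179.99  -0.    19.13] F [0.  0.6 0.4] w 0.0916 | dxyz [11.37 -3.01  5.27] az 0.032invalid input at $[0]: expected keys dx, dy, dz, ax, ay, az, fingers
invalid input at $[0]: expected keys dx, dy, dz, ax, ay, az, fingers
```

```bash
python3 -m handwheel '[{"dx":0,"dy":0,"dz":0,"ax":0,"ay":0,"az":0.032,"fingers":1},{"dx":0.81,"dy":-0.21,"dz":0,"ax":0,"ay":0,"az":0,"fingers":1},{"dx":0.81,"dy":-0.21,"dz":0,"ax":0,"ay":0,"az":0,"fingers":1},{"dx":0.81,"dy":-0.21,"dz":0,"ax":0,"ay":0,"az":0,"fingers":1},{"dx":0.81,"dy":-0.21,"dz":0,"ax":0,"ay":0,"az":0,"fingers":1},{"dx":0.81,"dy":-0.21,"dz":0,"ax":0,"ay":0,"az":0,"fingers":1},{"dx":0.81,"dy":-0.21,"dz":0,"ax":0,"ay":0,"az":0,"fingers":1},{"dx":0.81,"dy":-0.21,"dz":0,"ax":0,"ay":0,"az":0,"fingers":1}]' 30
python3 -m handwheel '[{"dx":0.81,"dy":-0.21,"dz":0.4,"ax":0,"ay":0,"az":0,"fingers":1},{"dx":0.81,"dy":-0.21,"dz":0.4,"ax":0,"ay":0,"az":0,"fingers":1},{"dx":0.81,"dy":-0.21,"dz":0.4,"ax":0,"ay":0,"az":0,"fingers":1},{"dx":0.81,"dy":-0.21,"dz":0.4,"ax":0,"ay":0,"az":0,"fingers":1},{"dx":0.81,"dy":-0.21,"dz":0.4,"ax":0,"ay":0,"az":0,"fingers":1},{"dx":0.81,"dy":-0.21,"dz":0.4,"ax":0,"ay":0,"az":0,"fingers":1},{"dx":0.81,"dy":-0.21,"dz":0.4,"ax":0,"ay":0,"az":0,"fingers":1},{"dx":0,"dy":0,"dz":0,"ax":0,"ay":0,"az":0,"fingers":1}]'
python3 -c "
from h import *
plan((.4995,-.377,.056),13.3)"
```

```text
time: 2.17
eef_pos: [0.3447, -0.4604, 0.2141]
tcp_rot: [3.141, -0.0, 0.233]
wrist_force: [-0.6, 0.2, -0.5]
gripper_width: 0.0913
time: 2.83
eef_pos: [0.5015, -0.3758, 0.1272]
tcp_rot: [-3.138, 0.001, 0.237]
wrist_force: [-0.2, 0.6, 0.1]
gripper_width: 0.0917
t 2.83 pos [ 0.5015 -0.3758  0.1272] rpy [-1.7979e+02  3.0000e-02  1.3550e+01] F [-0.2  0.6  0.1] w 0.0917 | dxyz [-0.07  0.03  2.37] az 0.001
```

```bash
python3 -m handwheel '[{"dx":-0.07,"dy":0.03,"dz":0.6,"ax":0,"ay":0,"az":0,"fingers":1},{"dx":0,"dy":0,"dz":0.6,"ax":0,"ay":0,"az":0,"fingers":1},{"dx":0,"dy":0,"dz":0.6,"ax":0,"ay":0,"az":0,"fingers":1},{"dx":0,"dy":0,"dz":0.57,"ax":0,"ay":0,"az":0,"fingers":1},{"dx":0,"dy":0,"dz":0,"ax":0,"ay":0,"az":0,"fingers":1},{"dx":0,"dy":0,"dz":0,"ax":0,"ay":0,"az":0,"fingers":-1},{"dx":0,"dy":0,"dz":0,"ax":0,"ay":0,"az":0,"fingers":-1},{"dx":0,"dy":0,"dz":0,"ax":0,"ay":0,"az":0,"fingers":-1}]' 35
python3 -m handwheel '[{"dx":0,"dy":0,"dz":0,"ax":0,"ay":0,"az":0,"fingers":-1},{"dx":0,"dy":0,"dz":0,"ax":0,"ay":0,"az":0,"fingers":-1},{"dx":0,"dy":0,"dz":0,"ax":0,"ay":0,"az":0,"fingers":-1},{"dx":0,"dy":0,"dz":0,"ax":0,"ay":0,"az":0,"fingers":-1},{"dx":0,"dy":0,"dz":0,"ax":0,"ay":0,"az":0,"fingers":-1},{"dx":0,"dy":0,"dz":0,"ax":0,"ay":0,"az":0,"fingers":-1},{"dx":0,"dy":0,"dz":-0.2,"ax":0,"ay":0,"az":0,"fingers":-1},{"dx":0,"dy":0,"dz":-0.3,"ax":0,"ay":0,"az":0,"fingers":-1}]'
```

```text
time: 3.5
eef_pos: [0.4978, -0.381, 0.0604]
tcp_rot: [3.139, -0.002, 0.233]
wrist_force: [0.5, 0.9, 0.3]
gripper_width: 0.0741
time: 4.17
eef_pos: [0.4958, -0.3786, 0.073]
tcp_rot: [-3.137, 0.003, 0.233]
wrist_force: [-2.0, 3.8, -4.2]
gripper_width: 0.0622
```

```bash
python3 -m handwheel '[{"dx":0,"dy":0,"dz":-0.4,"ax":0,"ay":0,"az":0,"fingers":-1},{"dx":0,"dy":0,"dz":-0.5,"ax":0,"ay":0,"az":0,"fingers":-1},{"dx":0,"dy":0,"dz":-0.6,"ax":0,"ay":0,"az":0,"fingers":-1},{"dx":0,"dy":0,"dz":-0.6,"ax":0,"ay":0,"az":0,"fingers":-1},{"dx":0,"dy":0,"dz":-0.6,"ax":0,"ay":0,"az":0,"fingers":-1},{"dx":0,"dy":0,"dz":-0.3,"ax":0,"ay":0,"az":0,"fingers":-1},{"dx":0,"dy":0,"dz":0,"ax":0,"ay":0,"az":-0.035,"fingers":-1},{"dx":0,"dy":0,"dz":0,"ax":0,"ay":0,"az":-0.035,"fingers":-1}]'
python3 -c "
from h import *
plan((.552,-.075,.163),79.6)"
```

```text
time: 4.83
eef_pos: [0.4976, -0.3811, 0.1654]
tcp_rot: [3.138, -0.001, 0.458]
wrist_force: [0.0, 0.2, -1.9]
gripper_width: 0.0617
t 4.83 pos [ 0.4976 -0.3811  0.1654] rpy [ 1.798e+02 -5.000e-02  2.627e+01] F [ 0.   0.2 -1.9] w 0.0617 | dxyz [10.36 -0.06  0.06] az -0.296
```

```bash
python3 -m handwheel '[{"dx":0,"dy":0,"dz":0,"ax":0,"ay":0,"az":-0.037,"fingers":-1},{"dx":0,"dy":0,"dz":0,"ax":0,"ay":0,"az":-0.037,"fingers":-1},{"dx":0,"dy":0,"dz":0,"ax":0,"ay":0,"az":-0.037,"fingers":-1},{"dx":0,"dy":0,"dz":0,"ax":0,"ay":0,"az":-0.037,"fingers":-1},{"dx":0,"dy":0,"dz":0,"ax":0,"ay":0,"az":-0.037,"fingers":-1},{"dx":0,"dy":0,"dz":0,"ax":0,"ay":0,"az":-0.037,"fingers":-1},{"dx":0,"dy":0,"dz":0,"ax":0,"ay":0,"az":-0.037,"fingers":-1},{"dx":0,"dy":0,"dz":0,"ax":0,"ay":0,"az":-0.037,"fingers":-1}]'
python3 -m handwheel '[{"dx":0.5,"dy":0,"dz":0,"ax":0,"ay":0,"az":0,"fingers":-1},{"dx":0.8,"dy":0,"dz":0,"ax":0,"ay":0,"az":0,"fingers":-1},{"dx":0.8,"dy":0,"dz":0,"ax":0,"ay":0,"az":0,"fingers":-1},{"dx":0.8,"dy":0,"dz":0,"ax":0,"ay":0,"az":0,"fingers":-1},{"dx":0.8,"dy":0,"dz":0,"ax":0,"ay":0,"az":0,"fingers":-1},{"dx":0.8,"dy":0,"dz":0,"ax":0,"ay":0,"az":0,"fingers":-1},{"dx":0.8,"dy":0,"dz":0,"ax":0,"ay":0,"az":0,"fingers":-1},{"dx":0.8,"dy":0,"dz":0,"ax":0,"ay":0,"az":0,"fingers":-1}]'
python3 -m handwheel '[{"dx":0.8,"dy":0,"dz":0,"ax":0,"ay":0,"az":0,"fingers":-1},{"dx":0.8,"dy":0,"dz":0,"ax":0,"ay":0,"az":0,"fingers":-1},{"dx":0.8,"dy":0,"dz":0,"ax":0,"ay":0,"az":0,"fingers":-1},{"dx":0.8,"dy":0,"dz":0,"ax":0,"ay":0,"az":0,"fingers":-1},{"dx":0.8,"dy":0,"dz":0,"ax":0,"ay":0,"az":0,"fingers":-1},{"dx":0.26,"dy":0,"dz":0,"ax":0,"ay":0,"az":0,"fingers":-1},{"dx":0,"dy":0,"dz":0,"ax":0,"ay":0,"az":0,"fingers":-1},{"dx":0,"dy":0,"dz":0,"ax":0,"ay":0,"az":0,"fingers":-1}]'
python3 - <<'E'
from h import *
plan((.552,-.075,.163),79.6)
ims=[]
for n in("top","side"):
    c=ctrl.capture(n); P=cloud(c)
    np.savez("s2_"+n,**{k:c[k] for k in("pixels","range_z","vertical_fov","cx","cy","R","t")})
    print(n,"block",rect(P,(.552,-.075),.075,.058,.066),"back",rect(P,(.56,0.0),.17,.046,.056))
    r,k=pix(c,(.555,-.05,.08)); r=int(r);k=int(k)
    ims.append(cv2.resize(c["pixels"][r-50:r+50,k-50:k+50,::-1],(400,400),interpolation=cv2.INTER_CUBIC))
cv2.imwrite("pics/over.png",np.hstack(ims))
s=ctrl.observe();print(s["eef_pos"],s["tcp_rot"])
E
```

```text
time: 5.5
eef_pos: [0.4972, -0.3807, 0.1641]
tcp_rot: [3.141, 0.001, 1.389]
wrist_force: [-0.1, 0.8, -1.9]
gripper_width: 0.0621
time: 6.17
eef_pos: [0.5314, -0.1987, 0.1641]
tcp_rot: [3.141, 0.0, 1.381]
wrist_force: [-0.7, -0.2, -2.4]
gripper_width: 0.0614
time: 6.83
eef_pos: [0.555, -0.0748, 0.164]
tcp_rot: [3.141, 0.001, 1.383]
wrist_force: [0.2, -1.7, -1.4]
gripper_width: 0.0618
t 6.83 pos [ 0.555  -0.0748  0.164 ] rpy [1.7998e+02 5.0000e-02 7.9260e+01] F [ 0.2 -1.7 -1.4] w 0.0618 | dxyz [-0.02 -0.1   0.03] az -0.002
top block 3 back (770, array([562.2, -17.8]), array([203.4, 179.3]), 79.2, 'zmed', 0.0501)
side block (346, array([561.3, -53.3]), array([114.8, 105.1]), 2.6, 'zmed', 0.0619) back (2028, array([564.6,   5.2]), array([253.8, 182.6]), 79.6, 'zmed', 0.0509)
[ 0.55498697 -0.07574741  0.16391503] [3.14135015e+00 7.32156091e-04 1.38183595e+00]
```

View pics/over.png

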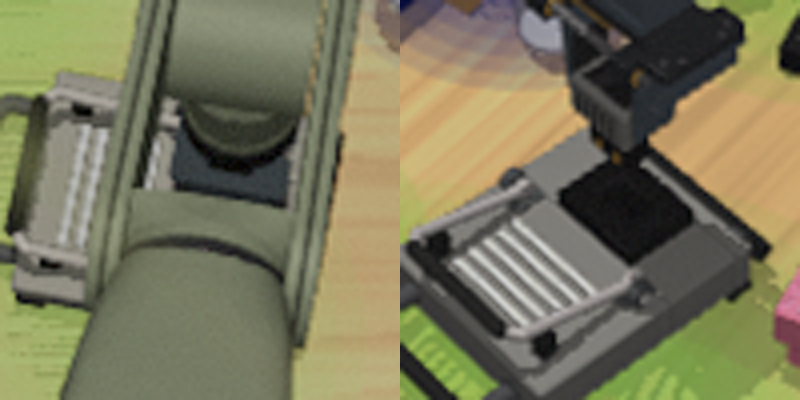

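Run:
```python
from h import *
np.set_printoptions(precision=1,suppress=True,linewidth=150)
o=np.array([.555,-.0753]); a=np.radians(79.5); U=np.array([np.cos(a),np.sin(a)]); V=np.array([-U[1],U[0]])
c=dict(np.load("s2_side.npz")); P=cloud(c); q=P.reshape(-1,3); q=q[~np.isnan(q[:,0])]
d=(q[:,:2]-o)*1000; u=d@U; v=d@V; z=q[:,2]*1000
m=(abs(u)<40)&(abs(v)<45)&(z>112)&(z<192)
for z0 in range(115,190,8):
    k=m&(z>=z0)&(z<z0+8); 
    if k.sum()>3: print(z0,k.sum(),"u pct",np.percentile(u[k],[5,50,75,90,98]),"v",np.percentile(v[k],[2,10,50,90,98]))
for n in("side","top"):
    c=dict(np.load(f"shot_{n}.npz")); P=cloud(c); q=P.reshape(-1,3); q=q[~np.isnan(q[:,0])]
    d=(q[:,:2]-o)*1000; u=d@U; v=d@V; z=q[:,2]*1000
    col=c["pixels"].reshape(-1,3)[~np.isnan(P.reshape(-1,3)[:,0])].max(1)
    k=(z>58.5)&(z<66)&(abs(u)<45)&(abs(v)<52)&(col<70)
    print(n,"block u",np.percentile(u[k],[1,3,97,99]),"v",np.percentile(v[k],[1,3,97,99]), k.sum())
    k=(z<52)&(z>-10)&(abs(u)<25)&(abs(v)<30); print(" hole pts u",np.percentile(u[k],[5,50,95]),"v",np.percentile(v[k],[5,50,95]),k.sum())
    b=(z>46)&(z<54)&(abs(u-50)<200)&(abs(v)<100); print(" back v",np.percentile(v[b],[.5,1,99,99.5]),"u",np.percentile(u[b],[.5,99.5]))
```

```text
115 17 u pct [ 1.3 13.9 14.7 15.1 15.3] v [-19.6 -16.7   6.6  19.7  20.3]
123 25 u pct [-4.9 13.6 15.  15.5 16.2] v [-17.8  -8.9  12.4  20.   20.5]
131 24 u pct [-2.7 14.2 15.9 17.4 18.1] v [-18.  -15.   17.1  21.5  23. ]
139 5 u pct [ 1.1 15.9 16.  16.2 16.3] v [-10.7  -3.7  13.9  20.4  21. ]
155 24 u pct [18.6 24.5 25.3 25.8 26.4] v [-27.8 -23.    7.5  29.3  30.7]
163 41 u pct [-4.6 24.1 25.4 26.9 27.8] v [-33.2 -25.5  16.2  37.4  38.7]
171 48 u pct [-8.5 23.6 25.2 26.4 27.4] v [-30.6 -19.5  23.9  40.5  40.9]
179 71 u pct [-8.8 19.8 24.4 26.  27. ] v [-36.2 -28.1   8.1  40.3  41.6]
187 117 u pct [ 1.6 14.1 19.3 23.6 26.2] v [-34.6 -28.7  -2.2  27.3  40.2]
side block u [-30.3 -28.8  35.8  36.6] v [-38.  -35.6  46.1  47.8] 338
 hole pts u [-12.8  -8.9   3.2] v [-18.2 -10.4  11.4] 66
 back v [-83.6 -82.5  94.3  95. ] u [-44.8 163.4]
top block u [-30.6 -29.7  30.6  31.8] v [-36.1 -34.6  43.6  44.5] 312
 hole pts u [-10.8   0.9  12.1] v [-18.4  -4.4  13.5] 103
 back v [-85.5 -85.   91.2  91.9] u [-48.9 157.7]
```

Side cloud puts the pack about 2.8 mm ahead of the TCP along tool x. The socket is about 3.5 mm off towards tool -y. I correct for both, descend, and feel for contact.

```bash
python3 -m handwheel '[{"dx":-0.045,"dy":-0.117,"dz":0,"ax":0,"ay":0,"az":0,"fingers":-1},{"dx":0,"dy":0,"dz":0.4,"ax":0,"ay":0,"az":0,"fingers":-1},{"dx":0,"dy":0,"dz":0.4,"ax":0,"ay":0,"az":0,"fingers":-1},{"dx":0,"dy":0,"dz":0.4,"ax":0,"ay":0,"az":0,"fingers":-1},{"dx":0,"dy":0,"dz":0.4,"ax":0,"ay":0,"az":0,"fingers":-1},{"dx":0,"dy":0,"dz":0.15,"ax":0,"ay":0,"az":0,"fingers":-1},{"dx":0,"dy":0,"dz":0,"ax":0,"ay":0,"az":0,"fingers":-1},{"dx":0,"dy":0,"dz":0,"ax":0,"ay":0,"az":0,"fingers":-1}]'
python3 -m handwheel '[{"dx":0,"dy":0,"dz":0.07,"ax":0,"ay":0,"az":0,"fingers":-1},{"dx":0,"dy":0,"dz":0.07,"ax":0,"ay":0,"az":0,"fingers":-1},{"dx":0,"dy":0,"dz":0.07,"ax":0,"ay":0,"az":0,"fingers":-1},{"dx":0,"dy":0,"dz":0.07,"ax":0,"ay":0,"az":0,"fingers":-1},{"dx":0,"dy":0,"dz":0,"ax":0,"ay":0,"az":0,"fingers":-1},{"dx":0,"dy":0,"dz":0,"ax":0,"ay":0,"az":0,"fingers":-1},{"dx":0,"dy":0,"dz":0,"ax":0,"ay":0,"az":0,"fingers":-1},{"dx":0,"dy":0,"dz":0,"ax":0,"ay":0,"az":0,"fingers":-1}]'
python3 -c "
from h import *
plan((.551,-.0765,.07),79.6)"
```

```text
time: 7.6
eef_pos: [0.5514, -0.0761, 0.1116]
tcp_rot: [3.141, 0.0, 1.382]
wrist_force: [0.0, -0.3, -2.2]
gripper_width: 0.0618
time: 8.27
eef_pos: [0.5522, -0.0758, 0.1073]
tcp_rot: [3.138, 0.0, 1.383]
wrist_force: [-6.8, 1.0, 20.1]
gripper_width: 0.0619
t 8.27 pos [ 0.5522 -0.0758  0.1073] rpy [1.7977e+02 2.0000e-02 7.9260e+01] F [-6.8  1.  20.1] w 0.0619 | dxyz [-0.03 -0.04  1.24] az -0.002
```

Contact at the mouth, pushed towards -x. I lift, shift 2 mm that way and retry.

```bash
python3 -m handwheel '[{"dx":0,"dy":0,"dz":-0.15,"ax":0,"ay":0,"az":0,"fingers":-1},{"dx":0.0,"dy":-0.07,"dz":-0.05,"ax":0,"ay":0,"az":0,"fingers":-1},{"dx":0,"dy":0,"dz":0,"ax":0,"ay":0,"az":0,"fingers":-1},{"dx":0,"dy":0,"dz":0.1,"ax":0,"ay":0,"az":0,"fingers":-1},{"dx":0,"dy":0,"dz":0.1,"ax":0,"ay":0,"az":0,"fingers":-1},{"dx":0,"dy":0,"dz":0.05,"ax":0,"ay":0,"az":0,"fingers":-1},{"dx":0,"dy":0,"dz":0,"ax":0,"ay":0,"az":0,"fingers":-1},{"dx":0,"dy":0,"dz":0,"ax":0,"ay":0,"az":0,"fingers":-1}]'
python3 -c "
from h import *
s=ctrl.observe(); print(s['wrist_torque'])
plan((.549,-.0755,.07),79.6)"
```

```text
time: 8.93
eef_pos: [0.5497, -0.0752, 0.1009]
tcp_rot: [3.142, 0.0, 1.383]
wrist_force: [1.6, 0.0, -3.0]
gripper_width: 0.0622
[-0.11808291 -0.57044322  0.0015701 ]
t 8.93 pos [ 0.5497 -0.0752  0.1009] rpy [1.800e+02 1.000e-02 7.925e+01] F [ 1.6  0.  -3. ] w 0.0622 | dxyz [-0.01 -0.02  1.03] az -0.002
```

It's in the mouth. I press it home.

```bash
python3 -m handwheel '[{"dx":0,"dy":0,"dz":0.15,"ax":0,"ay":0,"az":0,"fingers":-1},{"dx":0,"dy":0,"dz":0.15,"ax":0,"ay":0,"az":0,"fingers":-1},{"dx":0,"dy":0,"dz":0.15,"ax":0,"ay":0,"az":0,"fingers":-1},{"dx":0,"dy":0,"dz":0.15,"ax":0,"ay":0,"az":0,"fingers":-1},{"dx":0,"dy":0,"dz":0.15,"ax":0,"ay":0,"az":0,"fingers":-1},{"dx":0,"dy":0,"dz":0.0,"ax":0,"ay":0,"az":0,"fingers":-1},{"dx":0,"dy":0,"dz":0,"ax":0,"ay":0,"az":0,"fingers":-1},{"dx":0,"dy":0,"dz":0,"ax":0,"ay":0,"az":0,"fingers":-1}]'
python3 -m handwheel '[{"dx":0,"dy":0,"dz":0.08,"ax":0,"ay":0,"az":0,"fingers":-1},{"dx":0,"dy":0,"dz":0.08,"ax":0,"ay":0,"az":0,"fingers":-1},{"dx":0,"dy":0,"dz":0.08,"ax":0,"ay":0,"az":0,"fingers":-1},{"dx":0,"dy":0,"dz":0.04,"ax":0,"ay":0,"az":0,"fingers":-1},{"dx":0,"dy":0,"dz":0.04,"ax":0,"ay":0,"az":0,"fingers":-1},{"dx":0,"dy":0,"dz":0.0,"ax":0,"ay":0,"az":0,"fingers":-1},{"dx":0,"dy":0,"dz":0,"ax":0,"ay":0,"az":0,"fingers":-1},{"dx":0,"dy":0,"dz":0,"ax":0,"ay":0,"az":0,"fingers":-1}]'
```

```text
time: 9.6
eef_pos: [0.5495, -0.0752, 0.0787]
tcp_rot: [3.142, 0.0, 1.383]
wrist_force: [3.4, -0.3, -2.9]
gripper_width: 0.0617
time: 10.27
eef_pos: [0.5496, -0.0752, 0.0739]
tcp_rot: [3.14, 0.0, 1.383]
wrist_force: [-4.9, 0.7, 26.7]
gripper_width: 0.0622
```

Pack seats at TCP z 0.074, the height of its shoulder in the charger grip transferred to the mouth, with 27 N. I release and lift, turn 90° for the leg, then look.

```bash
python3 -m handwheel '[{"dx":0,"dy":0,"dz":-0.1,"ax":0,"ay":0,"az":0,"fingers":-1},{"dx":0,"dy":0,"dz":0,"ax":0,"ay":0,"az":0,"fingers":0.9},{"dx":0,"dy":0,"dz":0,"ax":0,"ay":0,"az":0,"fingers":0.9},{"dx":0,"dy":0,"dz":0,"ax":0,"ay":0,"az":0,"fingers":0.9},{"dx":0,"dy":0,"dz":0,"ax":0,"ay":0,"az":0,"fingers":0.9},{"dx":0,"dy":0,"dz":-0.2,"ax":0,"ay":0,"az":0,"fingers":0.9},{"dx":0,"dy":0,"dz":-0.6,"ax":0,"ay":0,"az":0,"fingers":0.9},{"dx":0,"dy":0,"dz":-0.8,"ax":0,"ay":0,"az":0,"fingers":0.9}]'
python3 -m handwheel '[{"dx":0,"dy":0,"dz":-0.8,"ax":0,"ay":0,"az":0,"fingers":0.9},{"dx":0,"dy":0,"dz":-0.8,"ax":0,"ay":0,"az":0,"fingers":0.9},{"dx":0,"dy":0,"dz":-0.8,"ax":0,"ay":0,"az":-0.0385,"fingers":0.9},{"dx":0,"dy":0,"dz":0,"ax":0,"ay":0,"az":-0.0385,"fingers":0.9},{"dx":0,"dy":0,"dz":0,"ax":0,"ay":0,"az":-0.0385,"fingers":0.9},{"dx":0,"dy":0,"dz":0,"ax":0,"ay":0,"az":-0.0385,"fingers":0.9},{"dx":0,"dy":0,"dz":0,"ax":0,"ay":0,"az":-0.0385,"fingers":0.9},{"dx":0,"dy":0,"dz":0,"ax":0,"ay":0,"az":-0.0385,"fingers":0.9}]'
python3 -m handwheel '[{"dx":0,"dy":0,"dz":0,"ax":0,"ay":0,"az":-0.0385,"fingers":0.9},{"dx":0,"dy":0,"dz":0,"ax":0,"ay":0,"az":-0.0385,"fingers":0.9},{"dx":0,"dy":0,"dz":0,"ax":0,"ay":0,"az":-0.0385,"fingers":0.9},{"dx":0,"dy":0,"dz":0,"ax":0,"ay":0,"az":-0.0385,"fingers":0.9},{"dx":0,"dy":0,"dz":0,"ax":0,"ay":0,"az":-0.0385,"fingers":0.9},{"dx":0,"dy":0,"dz":0,"ax":0,"ay":0,"az":-0.0385,"fingers":0.9},{"dx":0,"dy":0,"dz":0,"ax":0,"ay":0,"az":-0.0385,"fingers":0.9},{"dx":0,"dy":0,"dz":0,"ax":0,"ay":0,"az":0,"fingers":0.3}]'
python3 - <<'E'
from h import *
np.set_printoptions(precision=1,suppress=True)
c=ctrl.capture("side"); P=cloud(c)
o=np.array([.5628,-.0037]); a=np.radians(79.5); U=np.array([np.cos(a),np.sin(a)]); V=np.array([-U[1],U[0]])
q=P.reshape(-1,3); q=q[~np.isnan(q[:,0])]; d=(q[:,:2]-o)*1000; u=d@U; v=d@V; z=q[:,2]*1000
k=(abs(u+70)<45)&(abs(v)<50)&(z>90)&(z<110); print("pack top z",np.percentile(z[k],[10,50,90]),"u",np.percentile(u[k],[2,50,98]),"v",np.percentile(v[k],[2,50,98]),k.sum())
k=(abs(u-91)<25)&(abs(v)<45)&(z>85)&(z<105); print("leg bar u",np.percentile(u[k],[5,50,95]),"z",np.percentile(z[k],[50,95]),k.sum())
k=(abs(u-135)<20)&(abs(v)<40)&(z>30)&(z<50); print("handle bar u",np.percentile(u[k],[5,50,95]),"z",np.percentile(z[k],[50,95]),k.sum())
print(rect(P,(.56,0),.17,.046,.056))
save(c,"seat",4,(130,280,190,350))
plan((.5792,.0858,.14),169.6)
E
```

```text
time: 10.93
eef_pos: [0.5478, -0.0749, 0.1191]
tcp_rot: [-3.136, 0.0, 1.383]
wrist_force: [0.3, -0.4, -0.7]
gripper_width: 0.0868
time: 11.6
eef_pos: [0.5492, -0.0751, 0.1925]
tcp_rot: [-3.141, -0.0, 2.115]
wrist_force: [0.1, 0.3, -0.1]
gripper_width: 0.0869
time: 12.27
eef_pos: [0.5492, -0.0751, 0.1924]
tcp_rot: [-3.141, -0.001, 2.957]
wrist_force: [0.6, -0.2, -0.4]
gripper_width: 0.083
pack top z [ 94.   98.7 102.1] u [-89.3 -65.7 -46.6] v [-28.8   2.6  31. ] 252
leg bar u [86.2 94.5 99.2] z [95.5 99.7] 129
handle bar u [130.  138.1 143.6] z [36.6 41.4] 128
(1982, array([560.5, -16.7]), array([212.3, 183.6]), 79.4, 'zmed', 0.0511)
t 12.32 pos [ 0.5 -0.1  0.2] rpy [-180.    -0.   169.2] F [0.6 0.1 1. ] w 0.079 | dxyz [-0.   5.5  1.8] az -0.002
```

View pics/seat.png

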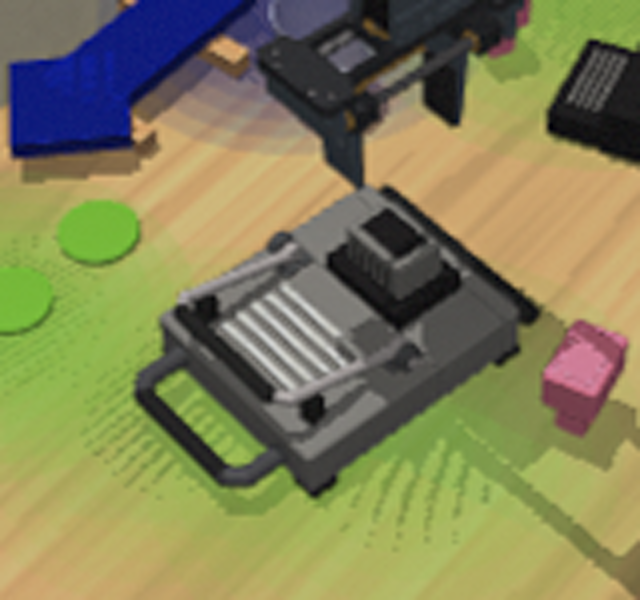

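The picture shows the pack seated: shoulder on the socket block, grey head at (395,250), cloud top at 98.7 mm against the expected 98. The lamp has not moved and the leg is folded with its bar at (225,345). Next I go to the leg bar.

```bash
python3 -m handwheel '[{"dx":0,"dy":0.69,"dz":0,"ax":0,"ay":0,"az":0,"fingers":0.1},{"dx":0,"dy":0.69,"dz":0,"ax":0,"ay":0,"az":0,"fingers":0.1},{"dx":0,"dy":0.69,"dz":0,"ax":0,"ay":0,"az":0,"fingers":0.1},{"dx":0,"dy":0.69,"dz":0,"ax":0,"ay":0,"az":0,"fingers":0.1},{"dx":0,"dy":0.69,"dz":0,"ax":0,"ay":0,"az":0,"fingers":0.1},{"dx":0,"dy":0.69,"dz":0.2,"ax":0,"ay":0,"az":0,"fingers":0.1},{"dx":0,"dy":0.69,"dz":0.5,"ax":0,"ay":0,"az":0,"fingers":0.1},{"dx":0,"dy":0.67,"dz":0.6,"ax":0,"ay":0,"az":0,"fingers":0.1}]'
python3 -m handwheel '[{"dx":0,"dy":0,"dz":0.6,"ax":0,"ay":0,"az":0,"fingers":0.1},{"dx":0,"dy":0,"dz":0.6,"ax":0,"ay":0,"az":0,"fingers":0.1},{"dx":0,"dy":0,"dz":0.6,"ax":0,"ay":0,"az":0,"fingers":0.1},{"dx":0,"dy":0,"dz":0.6,"ax":0,"ay":0,"az":0,"fingers":0.1},{"dx":0,"dy":0,"dz":0.3,"ax":0,"ay":0,"az":0,"fingers":0.1},{"dx":0,"dy":0,"dz":0,"ax":0,"ay":0,"az":0,"fingers":0.1},{"dx":0,"dy":0,"dz":0,"ax":0,"ay":0,"az":0,"fingers":0.1},{"dx":0,"dy":0,"dz":0,"ax":0,"ay":0,"az":0,"fingers":0.1}]'
python3 -c "
from h import *
plan((.5792,.0858,.071),169.6)"
```

```text
time: 12.98
eef_pos: [0.5809, 0.0882, 0.1541]
tcp_rot: [3.141, 0.003, 2.952]
wrist_force: [-0.1, -0.2, 0.0]
gripper_width: 0.05
time: 13.65
eef_pos: [0.5808, 0.0871, 0.0734]
tcp_rot: [3.141, 0.002, 2.955]
wrist_force: [1.3, -0.4, -0.9]
gripper_width: 0.0502
t 13.65 pos [0.5808 0.0871 0.0734] rpy [1.7997e+02 1.1000e-01 1.6928e+02] F [ 1.3 -0.4 -0.9] w 0.0502 | dxyz [ 0.05 -0.05  0.08] az -0.002
```

```bash
python3 -m handwheel '[{"dx":0,"dy":-0.03,"dz":0.06,"ax":0,"ay":0,"az":0,"fingers":0.1},{"dx":0,"dy":0,"dz":0,"ax":0,"ay":0,"az":0,"fingers":-1},{"dx":0,"dy":0,"dz":0,"ax":0,"ay":0,"az":0,"fingers":-1},{"dx":0,"dy":0,"dz":0,"ax":0,"ay":0,"az":0,"fingers":-1},{"dx":0,"dy":0,"dz":0,"ax":0,"ay":0,"az":0,"fingers":-1},{"dx":0,"dy":0,"dz":0,"ax":0,"ay":0,"az":0,"fingers":-1},{"dx":0,"dy":0,"dz":0,"ax":0,"ay":0,"az":0,"fingers":-1},{"dx":0,"dy":0,"dz":0,"ax":0,"ay":0,"az":0,"fingers":-1}]' 10
python3 -c "
import numpy as np
t=np.linspace(.26,2.65,17); y=115*np.cos(t);z=115*np.sin(t)
for a,b,c in zip(t[1:],np.diff(y)/30,-np.diff(z)/30): print(round(a,2),round(b,2),round(c,2))"
```

```text
time: 14.32
eef_pos: [0.5796, 0.0854, 0.0706]
tcp_rot: [-3.14, -0.0, 2.956]
wrist_force: [-0.0, -3.3, 1.5]
gripper_width: 0.0134
0.41 -0.19 -0.54
0.56 -0.27 -0.51
0.71 -0.34 -0.46
0.86 -0.4 -0.41
1.01 -0.46 -0.34
1.16 -0.5 -0.27
1.31 -0.54 -0.19
1.45 -0.56 -0.11
1.6 -0.57 -0.02
1.75 -0.57 0.06
1.9 -0.55 0.15
2.05 -0.53 0.23
2.2 -0.49 0.3
2.35 -0.44 0.37
2.5 -0.38 0.43
2.65 -0.31 0.48
```

Bar gripped (13.4 mm). I swing the leg along its arc.

```bash
python3 -m handwheel '[{"dx":0,"dy":-0.19,"dz":-0.54,"ax":0,"ay":0,"az":0,"fingers":-1},{"dx":0,"dy":-0.27,"dz":-0.51,"ax":0,"ay":0,"az":0,"fingers":-1},{"dx":0,"dy":-0.34,"dz":-0.46,"ax":0,"ay":0,"az":0,"fingers":-1},{"dx":0,"dy":-0.4,"dz":-0.41,"ax":0,"ay":0,"az":0,"fingers":-1},{"dx":0,"dy":-0.46,"dz":-0.34,"ax":0,"ay":0,"az":0,"fingers":-1},{"dx":0,"dy":-0.5,"dz":-0.27,"ax":0,"ay":0,"az":0,"fingers":-1},{"dx":0,"dy":-0.54,"dz":-0.19,"ax":0,"ay":0,"az":0,"fingers":-1},{"dx":0,"dy":-0.56,"dz":-0.11,"ax":0,"ay":0,"az":0,"fingers":-1}]'
python3 -m handwheel '[{"dx":0,"dy":-0.57,"dz":-0.02,"ax":0,"ay":0,"az":0,"fingers":-1},{"dx":0,"dy":-0.57,"dz":0.06,"ax":0,"ay":0,"az":0,"fingers":-1},{"dx":0,"dy":-0.55,"dz":0.15,"ax":0,"ay":0,"az":0,"fingers":-1},{"dx":0,"dy":-0.53,"dz":0.23,"ax":0,"ay":0,"az":0,"fingers":-1},{"dx":0,"dy":-0.49,"dz":0.3,"ax":0,"ay":0,"az":0,"fingers":-1},{"dx":0,"dy":-0.44,"dz":0.37,"ax":0,"ay":0,"az":0,"fingers":-1},{"dx":0,"dy":0,"dz":0,"ax":0,"ay":0,"az":0,"fingers":-1},{"dx":0,"dy":0,"dz":0,"ax":0,"ay":0,"az":0,"fingers":-1}]'
python3 -c "
from h import *
s=ctrl.observe();print(np.round(s['wrist_torque'],2))
plan((.541,-.122,.095))"
```

```text
time: 14.98
eef_pos: [0.5615, -0.0097, 0.1567]
tcp_rot: [3.14, 0.001, 2.956]
wrist_force: [-0.6, 2.0, 1.4]
gripper_width: 0.0135
time: 15.65
eef_pos: [0.5438, -0.1039, 0.1228]
tcp_rot: [-3.14, -0.001, 2.955]
wrist_force: [-2.5, -3.6, 2.3]
gripper_width: 0.0133
[-0.57  0.23  0.04]
t 15.65 pos [ 0.5438 -0.1039  0.1228] rpy [-1.7992e+02 -5.0000e-02  1.6929e+02] F [-2.5 -3.6  2.3] w 0.0133 | dxyz [-0.02 -0.61  0.93] az 0
```

```bash
python3 -m handwheel '[{"dx":0,"dy":-0.38,"dz":0.43,"ax":0,"ay":0,"az":0,"fingers":-1},{"dx":0,"dy":-0.26,"dz":0.42,"ax":0,"ay":0,"az":0,"fingers":-1},{"dx":0,"dy":0,"dz":0,"ax":0,"ay":0,"az":0,"fingers":-1},{"dx":0,"dy":0,"dz":0,"ax":0,"ay":0,"az":0,"fingers":-1},{"dx":0,"dy":0,"dz":0,"ax":0,"ay":0,"az":0,"fingers":-0.45},{"dx":0,"dy":0,"dz":0,"ax":0,"ay":0,"az":0,"fingers":-0.45},{"dx":0,"dy":0,"dz":0,"ax":0,"ay":0,"az":0,"fingers":-0.45},{"dx":0,"dy":0,"dz":-0.2,"ax":0,"ay":0,"az":0,"fingers":-0.45}]'
python3 -m handwheel '[{"dx":0,"dy":0,"dz":-0.6,"ax":0,"ay":0,"az":0,"fingers":-0.3},{"dx":0,"dy":0,"dz":-0.6,"ax":0,"ay":0,"az":0,"fingers":-0.3},{"dx":0,"dy":0,"dz":-0.7,"ax":0,"ay":0,"az":0,"fingers":-0.3},{"dx":0,"dy":0.5,"dz":-0.7,"ax":0,"ay":0,"az":0,"fingers":-0.1},{"dx":0,"dy":0.9,"dz":0,"ax":0,"ay":0,"az":0,"fingers":-0.1},{"dx":0,"dy":0.9,"dz":0,"ax":0,"ay":0,"az":0,"fingers":-0.1},{"dx":0,"dy":0.9,"dz":0,"ax":0,"ay":0,"az":0,"fingers":-0.1},{"dx":0,"dy":0.9,"dz":0,"ax":0,"ay":0,"az":0,"fingers":-0.1}]'
python3 -m handwheel '[{"dx":0,"dy":0.9,"dz":0,"ax":0,"ay":0,"az":0,"fingers":-0.1},{"dx":0,"dy":0.9,"dz":0,"ax":0,"ay":0,"az":0,"fingers":-0.1},{"dx":0,"dy":0.9,"dz":0,"ax":0,"ay":0,"az":0,"fingers":-0.1},{"dx":0,"dy":0.9,"dz":0,"ax":0,"ay":0,"az":0,"fingers":-0.1},{"dx":0,"dy":0.7,"dz":0,"ax":0,"ay":0,"az":0,"fingers":-0.1},{"dx":0,"dy":0.3,"dz":0,"ax":0,"ay":0,"az":0,"fingers":-0.1},{"dx":0,"dy":0,"dz":0,"ax":0,"ay":0,"az":0,"fingers":-0.1},{"dx":0,"dy":0,"dz":0,"ax":0,"ay":0,"az":0,"fingers":-0.1}]'
python3 - <<'E'
from h import *
np.set_printoptions(precision=1,suppress=True)
o=np.array([.5628,-.0037]); a=np.radians(79.5); U=np.array([np.cos(a),np.sin(a)]); V=np.array([-U[1],U[0]])
ims=[]
for n in("side","top"):
    c=ctrl.capture(n); P=cloud(c)
    q=P.reshape(-1,3); q=q[~np.isnan(q[:,0])]; d=(q[:,:2]-o)*1000; u=d@U; v=d@V; z=q[:,2]*1000
    k=(abs(u+121)<25)&(abs(v)<45)&(z>106)&(z<130); print(n,"leg bar u",np.percentile(u[k],[5,50,95]) if k.any() else 0,"z",np.percentile(z[k],[50,95]) if k.any() else 0,k.sum())
    k=(abs(u-135)<20)&(abs(v)<40)&(z>32)&(z<50); print("handle bar u",np.percentile(u[k],[5,50,95]) if k.any() else 0,k.sum())
    print(rect(P,(.56,0),.17,.046,.056))
    r,kk=pix(c,(.56,0,.06));r=int(r);kk=int(kk); ims.append(cv2.resize(c["pixels"][r-55:r+55,kk-55:kk+55,::-1],(400,400),interpolation=cv2.INTER_CUBIC))
cv2.imwrite("pics/leg.png",np.hstack(ims))
plan(np.r_[o+.135*U,.011],169.5)
E
```

```text
time: 16.32
eef_pos: [0.5401, -0.1208, 0.1028]
tcp_rot: [3.141, -0.002, 2.956]
wrist_force: [-0.2, 0.7, -0.2]
gripper_width: 0.0252
time: 16.98
eef_pos: [0.5636, 0.0007, 0.1822]
tcp_rot: [3.141, 0.001, 2.955]
wrist_force: [-0.1, 0.6, -0.1]
gripper_width: 0.0407
time: 17.65
eef_pos: [0.5887, 0.1345, 0.1814]
tcp_rot: [-3.141, -0.0, 2.956]
wrist_force: [0.2, -0.6, 0.2]
gripper_width: 0.041
side leg bar u [-124.8 -117.1 -112.7] z [120.3 124.3] 123
handle bar u [130.3 137.4 143.1] 116
(2169, array([560.7, -15.5]), array([213.4, 183.1]), 79.4, 'zmed', 0.0508)
top leg bar u [-129.1 -122.9 -116.7] z [119.2 124.8] 138
handle bar u 0 0
(2246, array([561.6, -20.2]), array([209.5, 179.7]), 79.6, 'zmed', 0.0499)
t 17.75 pos [0.6 0.1 0.2] rpy [-180.    -0.   169.3] F [-0.6 -0.1 -0. ] w 0.0413 | dxyz [ 0.  -0.1  5.7] az -0.001
```

View pics/leg.png

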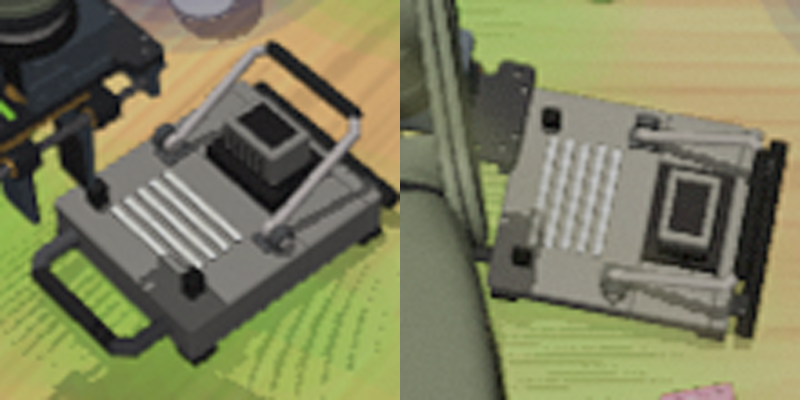

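The leg is down on its stop: bar at u -121, top 121 mm, as geometry predicts. The pack is seated and the lamp unmoved. Now I descend on the handle bar with the fingers at 41 mm.

```bash
python3 -m handwheel '[{"dx":0,"dy":-0.12,"dz":0.5,"ax":0,"ay":0,"az":0,"fingers":-0.1},{"dx":0,"dy":0,"dz":0.7,"ax":0,"ay":0,"az":0,"fingers":-0.1},{"dx":0,"dy":0,"dz":0.7,"ax":0,"ay":0,"az":0,"fingers":-0.1},{"dx":0,"dy":0,"dz":0.7,"ax":0,"ay":0,"az":0,"fingers":-0.1},{"dx":0,"dy":0,"dz":0.7,"ax":0,"ay":0,"az":0,"fingers":-0.1},{"dx":0,"dy":0,"dz":0.3,"ax":0,"ay":0,"az":0,"fingers":-0.1},{"dx":0,"dy":0,"dz":0,"ax":0,"ay":0,"az":0,"fingers":-0.1},{"dx":0,"dy":0,"dz":0,"ax":0,"ay":0,"az":0,"fingers":-0.1}]'
python3 -c "
from h import *
plan((.5874,.1290,.012),169.5)"
```

```text
time: 18.42
eef_pos: [0.5885, 0.1305, 0.0736]
tcp_rot: [-3.141, 0.0, 2.954]
wrist_force: [0.8, 0.0, 1.1]
gripper_width: 0.0412
t 18.42 pos [0.5885 0.1305 0.0736] rpy [-1.7999e+02  1.0000e-02  1.6928e+02] F [0.8 0.  1.1] w 0.0412 | dxyz [ 0.03 -0.06  2.05] az -0.001
```

```bash
python3 -m handwheel '[{"dx":0.03,"dy":-0.05,"dz":0.4,"ax":0,"ay":0,"az":0,"fingers":-0.1},{"dx":0,"dy":0,"dz":0.5,"ax":0,"ay":0,"az":0,"fingers":-0.1},{"dx":0,"dy":0,"dz":0.5,"ax":0,"ay":0,"az":0,"fingers":-0.1},{"dx":0,"dy":0,"dz":0.4,"ax":0,"ay":0,"az":0,"fingers":-0.1},{"dx":0,"dy":0,"dz":0.2,"ax":0,"ay":0,"az":0,"fingers":-0.1},{"dx":0,"dy":0,"dz":0,"ax":0,"ay":0,"az":0,"fingers":-0.1},{"dx":0,"dy":0,"dz":0,"ax":0,"ay":0,"az":0,"fingers":-1},{"dx":0,"dy":0,"dz":0,"ax":0,"ay":0,"az":0,"fingers":-1}]' 25
python3 -m handwheel '[{"dx":0,"dy":0,"dz":0,"ax":0,"ay":0,"az":0,"fingers":-1},{"dx":0,"dy":0,"dz":0,"ax":0,"ay":0,"az":0,"fingers":-1},{"dx":0,"dy":0,"dz":0,"ax":0,"ay":0,"az":0,"fingers":-1},{"dx":0,"dy":0,"dz":0,"ax":0,"ay":0,"az":0,"fingers":-1},{"dx":0,"dy":0,"dz":0,"ax":0,"ay":0,"az":0,"fingers":-1},{"dx":0,"dy":0,"dz":0,"ax":0,"ay":0,"az":0,"fingers":-1},{"dx":0,"dy":0,"dz":0,"ax":0,"ay":0,"az":0,"fingers":-1},{"dx":0,"dy":0,"dz":0,"ax":0,"ay":0,"az":0,"fingers":-1}]' 25
python3 - <<'E'
# path of the bar: pivot first about foot-end bumper/housing, then rail on bench
import numpy as np
from h import *
plan((.5874,.1290,.011))
# quasi-static: rail centre at u=-135 fixed in u when on bench: rail h=9; bar rel rail (270,5)
for n in (9,):
    th=np.linspace(0,np.pi/2,25)
    # lowest-point contact: housing foot-edge face corner (-110..-120,z0) or rail
    prev=None
    for t in th:
        c,s=np.cos(t),np.sin(t)
        rail=np.array([-135*c-25*s,-135*s+25*c]); cor=np.array([-120*c,-120*s])
        base=min(rail[1]-9,cor[1])
        bar=np.array([135*c-30*s,135*s+30*c])
        print(round(np.degrees(t)),"rail rel bar du",round(rail[0]-bar[0],1),"bar h",round(bar[1]-base,1),"rail contact",rail[1]-9<=cor[1])
E
```

```text
time: 19.08
eef_pos: [0.5881, 0.1301, 0.0146]
tcp_rot: [3.141, 0.002, 2.955]
wrist_force: [-0.8, 0.5, 0.1]
gripper_width: 0.0302
time: 19.75
eef_pos: [0.5874, 0.1289, 0.0141]
tcp_rot: [-3.14, 0.001, 2.956]
wrist_force: [-1.3, -6.0, 5.6]
gripper_width: 0.0151
t 19.75 pos [0.5874 0.1289 0.0141] rpy [-1.7992e+02  6.0000e-02  1.6938e+02] F [-1.3 -6.   5.6] w 0.0151 | dxyz [-0.   0.   0.1] az 0
0 rail rel bar du -270.0 bar h 30.0 rail contact False
4 rail rel bar du -269.1 bar h 46.6 rail contact False
7 rail rel bar du -267.0 bar h 63.0 rail contact False
11 rail rel bar du -263.8 bar h 79.2 rail contact False
15 rail rel bar du -259.5 bar h 95.0 rail contact False
19 rail rel bar du -254.1 bar h 110.4 rail contact False
22 rail rel bar du -247.5 bar h 125.3 rail contact False
26 rail rel bar du -239.9 bar h 139.7 rail contact False
30 rail rel bar du -231.3 bar h 153.5 rail contact False
34 rail rel bar du -221.7 bar h 166.6 rail contact False
37 rail rel bar du -211.2 bar h 179.0 rail contact False
41 rail rel bar du -199.7 bar h 190.8 rail contact True
45 rail rel bar du -187.4 bar h 203.5 rail contact True
49 rail rel bar du -174.3 bar h 215.3 rail contact True
52 rail rel bar du -160.4 bar h 226.2 rail contact True
56 rail rel bar du -145.8 bar h 236.3 rail contact True
60 rail rel bar du -130.7 bar h 245.3 rail contact True
64 rail rel bar du -114.9 bar h 253.4 rail contact True
68 rail rel bar du -98.7 bar h 260.4 rail contact True
71 rail rel bar du -82.1 bar h 266.3 rail contact True
75 rail rel bar du -65.1 bar h 271.1 rail contact True
79 rail rel bar du -47.8 bar h 274.8 rail contact True
82 rail rel bar du -30.3 bar h 277.3 rail contact True
86 rail rel bar du -12.7 bar h 278.7 rail contact True
90 rail rel bar du 5.0 bar h 279.0 rail contact True
```

Handle gripped (15.1 mm). I compute the rising arc with the lamp pivoting on its foot edge and then rolling on the rail.

Run:
```python
import numpy as np
def bar(t,C=-120):
    t0=np.radians(39)
    c,s=np.cos(t),np.sin(t)
    if t<t0: return np.array([C+(135-C)*c-30*s,(135-C)*s+30*c])
    r0=C+(-135-C)*np.cos(t0)-25*np.sin(t0)
    return np.array([r0-9*(t-t0)+270*c-5*s, 9+270*s+5*c])
th=np.radians(np.linspace(0,90,25)); B=np.array([bar(t) for t in th]); D=np.diff(B,axis=0)/30
for i,d in enumerate(D): print(i+1,"dy",round(d[0],2),"dz",round(-d[1],2), "cum", np.round(B[i+1]))
```

```text
1 dy -0.08 dz -0.55 cum [132.  47.]
2 dy -0.12 dz -0.55 cum [129.  63.]
3 dy -0.16 dz -0.54 cum [124.  79.]
4 dy -0.19 dz -0.53 cum [119.  95.]
5 dy -0.22 dz -0.51 cum [112. 110.]
6 dy -0.26 dz -0.5 cum [104. 125.]
7 dy -0.29 dz -0.48 cum [ 95. 140.]
8 dy -0.32 dz -0.46 cum [ 86. 153.]
9 dy -0.35 dz -0.44 cum [ 75. 167.]
10 dy -0.38 dz -0.41 cum [ 64. 179.]
11 dy -0.4 dz -0.39 cum [ 52. 191.]
12 dy -0.43 dz -0.42 cum [ 39. 203.]
13 dy -0.46 dz -0.39 cum [ 25. 215.]
14 dy -0.48 dz -0.37 cum [ 11. 226.]
15 dy -0.5 dz -0.33 cum [ -4. 236.]
16 dy -0.53 dz -0.3 cum [-20. 245.]
17 dy -0.54 dz -0.27 cum [-36. 253.]
18 dy -0.56 dz -0.23 cum [-53. 260.]
19 dy -0.57 dz -0.2 cum [-70. 266.]
20 dy -0.59 dz -0.16 cum [-88. 271.]
21 dy -0.6 dz -0.12 cum [-106.  275.]
22 dy -0.6 dz -0.09 cum [-124.  277.]
23 dy -0.61 dz -0.05 cum [-142.  279.]
24 dy -0.61 dz -0.01 cum [-160.  279.]
```

```bash
python3 -m handwheel '[{"dx":0,"dy":-0.08,"dz":-0.55,"ax":0,"ay":0,"az":0,"fingers":-1},{"dx":0,"dy":-0.12,"dz":-0.55,"ax":0,"ay":0,"az":0,"fingers":-1},{"dx":0,"dy":-0.16,"dz":-0.54,"ax":0,"ay":0,"az":0,"fingers":-1},{"dx":0,"dy":-0.19,"dz":-0.53,"ax":0,"ay":0,"az":0,"fingers":-1},{"dx":0,"dy":-0.22,"dz":-0.51,"ax":0,"ay":0,"az":0,"fingers":-1},{"dx":0,"dy":-0.26,"dz":-0.5,"ax":0,"ay":0,"az":0,"fingers":-1},{"dx":0,"dy":-0.29,"dz":-0.48,"ax":0,"ay":0,"az":0,"fingers":-1},{"dx":0,"dy":-0.32,"dz":-0.46,"ax":0,"ay":0,"az":0,"fingers":-1}]' 30
python3 - <<'E'
from h import *
c=ctrl.capture("side"); save(c,"tilt",4,(130,280,190,350)); plan((.58,.08,.137))
E
```

```text
time: 20.42
eef_pos: [0.578, 0.0833, 0.1374]
tcp_rot: [3.138, -0.0, 2.955]
wrist_force: [0.5, 4.3, -2.4]
gripper_width: 0.0153
t 20.47 pos [0.5789 0.0812 0.1401] rpy [179.86   0.22 169.28] F [-1.1  0.5 -0.6] w 0.0154 | dxyz [-0.04 -0.03  0.1 ] az 0
```

View pics/tilt.png

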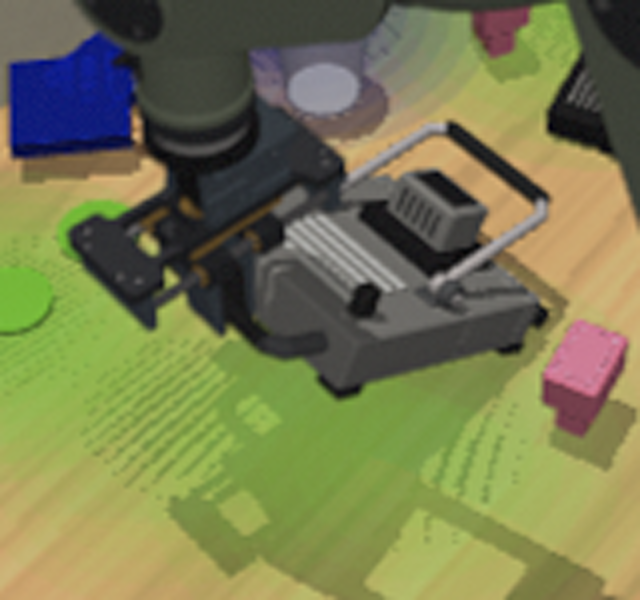

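The lamp tilts well: handle in the fingers at (235,290), pack and leg in place, foot end on the bench. I continue.

```bash
python3 -m handwheel '[{"dx":0,"dy":-0.35,"dz":-0.44,"ax":0,"ay":0,"az":0,"fingers":-1},{"dx":0,"dy":-0.38,"dz":-0.41,"ax":0,"ay":0,"az":0,"fingers":-1},{"dx":0,"dy":-0.4,"dz":-0.39,"ax":0,"ay":0,"az":0,"fingers":-1},{"dx":0,"dy":-0.43,"dz":-0.42,"ax":0,"ay":0,"az":0,"fingers":-1},{"dx":0,"dy":-0.46,"dz":-0.39,"ax":0,"ay":0,"az":0,"fingers":-1},{"dx":0,"dy":-0.48,"dz":-0.37,"ax":0,"ay":0,"az":0,"fingers":-1},{"dx":0,"dy":-0.5,"dz":-0.33,"ax":0,"ay":0,"az":0,"fingers":-1},{"dx":0,"dy":-0.53,"dz":-0.3,"ax":0,"ay":0,"az":0,"fingers":-1}]'
python3 -c "
from h import *
plan((.559,-.0225,.229))"
```

```text
time: 21.13
eef_pos: [0.5601, -0.0183, 0.2314]
tcp_rot: [3.131, 0.005, 2.955]
wrist_force: [-0.3, 8.9, 11.0]
gripper_width: 0.0149
t 21.13 pos [ 0.5601 -0.0183  0.2314] rpy [179.42   0.27 169.33] F [-0.3  8.9 11. ] w 0.0149 | dxyz [ 0.01 -0.14  0.08] az 0
```

```bash
python3 -m handwheel '[{"dx":0,"dy":-0.54,"dz":-0.36,"ax":0,"ay":0,"az":0,"fingers":-1},{"dx":0,"dy":-0.56,"dz":-0.24,"ax":0,"ay":0,"az":0,"fingers":-1},{"dx":0,"dy":-0.57,"dz":-0.2,"ax":0,"ay":0,"az":0,"fingers":-1},{"dx":0,"dy":-0.59,"dz":-0.16,"ax":0,"ay":0,"az":0,"fingers":-1},{"dx":0,"dy":-0.5,"dz":-0.1,"ax":0,"ay":0,"az":0,"fingers":-1},{"dx":0,"dy":-0.3,"dz":-0.04,"ax":0,"ay":0,"az":0,"fingers":-1},{"dx":0,"dy":0,"dz":0,"ax":0,"ay":0,"az":0,"fingers":-1},{"dx":0,"dy":0,"dz":0,"ax":0,"ay":0,"az":0,"fingers":-1}]'
python3 - <<'E'
from h import *
plan((.534,-.161,.263))
c=ctrl.capture("side"); P=cloud(c)
np.savez("s5_side",**{k:c[k] for k in("pixels","range_z","vertical_fov","cx","cy","R","t")})
save(c,"up1",4,(110,260,210,370))
o=np.array([.5628,-.0037]); a=np.radians(79.5); U=np.array([np.cos(a),np.sin(a)]); V=np.array([-U[1],U[0]])
q=P.reshape(-1,3); q=q[~np.isnan(q[:,0])]; d=(q[:,:2]-o)*1000; u=d@U; v=d@V; z=q[:,2]*1000
# front face (lamp face) plane: fit u as function of z in central region
k=(abs(v)<80)&(z>45)&(z<215)&(u>-160)&(u<-20)
for z0 in range(40,230,20):
    kk=k&(abs(z-z0)<10)
    if kk.sum()>5: print(z0,kk.sum(),np.round(np.percentile(u[kk],[10,50,90]),1))
E
```

```text
time: 21.8
eef_pos: [0.5424, -0.1122, 0.2632]
tcp_rot: [3.139, 0.004, 2.954]
wrist_force: [-1.0, 2.1, 8.0]
gripper_width: 0.0152
t 21.8 pos [ 0.5424 -0.1122  0.2632] rpy [179.87   0.23 169.28] F [-1.   2.1  8. ] w 0.0152 | dxyz [-0.03 -1.65  0.  ] az 0
40 23 [-126.2 -123.5 -121.7]
60 104 [-124.2 -121.1 -118.8]
80 117 [-120.3 -117.1 -114.7]
100 108 [-116.5 -113.1 -111.4]
120 106 [-113.6 -109.6 -107.6]
140 124 [-109.6 -105.6 -103.9]
160 127 [-105.2 -101.9  -99.9]
180 122 [-101.9  -98.2  -96.7]
200 155 [-97.3 -94.7 -92.7]
220 45 [-97.6 -95.9 -91.8]
```

View pics/up1.png

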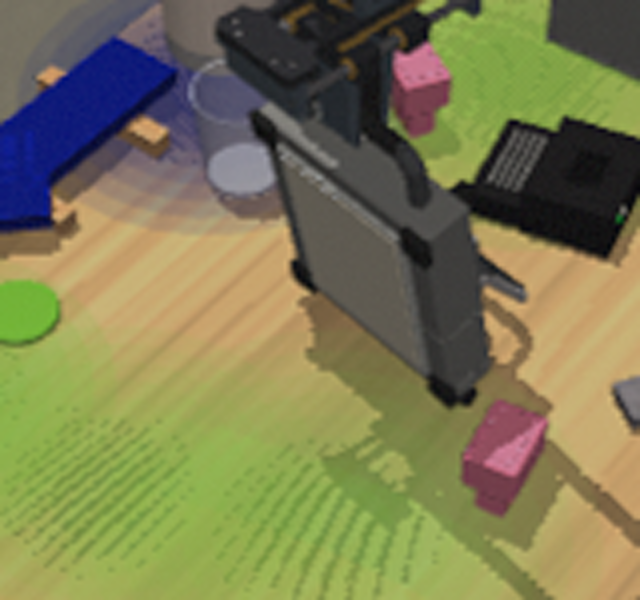

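The face plane in the cloud leans 10.6° short of upright. The rail looks down on the bench, and the wrist force confirms it. About 51 mm more along -tool y remains.

```bash
python3 -m handwheel '[{"dx":0,"dy":-0.3,"dz":-0.06,"ax":0,"ay":0,"az":0,"fingers":-1},{"dx":0,"dy":-0.4,"dz":-0.04,"ax":0,"ay":0,"az":0,"fingers":-1},{"dx":0,"dy":-0.4,"dz":-0.03,"ax":0,"ay":0,"az":0,"fingers":-1},{"dx":0,"dy":-0.3,"dz":-0.02,"ax":0,"ay":0,"az":0,"fingers":-1},{"dx":0,"dy":-0.2,"dz":0,"ax":0,"ay":0,"az":0,"fingers":-1},{"dx":0,"dy":-0.12,"dz":0,"ax":0,"ay":0,"az":0,"fingers":-1},{"dx":0,"dy":0,"dz":0,"ax":0,"ay":0,"az":0,"fingers":-1},{"dx":0,"dy":0,"dz":0,"ax":0,"ay":0,"az":0,"fingers":-1}]' 40
cat >> h.py <<'E'
def upright():
    c=ctrl.capture("side"); P=cloud(c); s=ctrl.observe()
    a=np.radians(79.4); U=np.array([np.cos(a),np.sin(a)]); V=np.array([-U[1],U[0]])
    q=P.reshape(-1,3); q=q[~np.isnan(q[:,0])]; d=(q[:,:2]-s["eef_pos"][:2])*1000; u=d@U; v=d@V; z=q[:,2]*1000
    k=(abs(v)<78)&(z>50)&(z<205)&(u>-40)&(u<90)
    for _ in range(4):
        A=np.c_[z[k],v[k],np.ones(k.sum())]; x=np.linalg.lstsq(A,u[k],rcond=None)[0]
        k=(abs(v)<78)&(z>50)&(z<205)&(abs(u-(z*x[0]+v*x[1]+x[2]))<4)
    print("n",k.sum(),"lean deg (+ = short of upright)",np.round(np.degrees(np.arctan(x[0])),2),"twist",np.round(np.degrees(np.arctan(x[1])),2))
    plan(s["eef_pos"]); return c
E
python3 -c "
from h import *
upright()"
```

```text
time: 22.52
eef_pos: [0.5321, -0.1637, 0.2657]
tcp_rot: [-3.142, 0.001, 2.955]
wrist_force: [1.8, -0.1, 2.0]
gripper_width: 0.0152
n 1172 lean deg (+ = short of upright) 0.09 twist -0.17
t 22.57 pos [ 0.5322 -0.1635  0.2657] rpy [-1.7999e+02  4.0000e-02  1.6933e+02] F [2.2 1.  2.6] w 0.0145 | dxyz [0. 0. 0.] az 0
```

Upright within 0.1°. The bench carries the lamp (Fz +2 N, where hanging would read about -9). I press 1 mm more, settle, and do the last checks.

```bash
python3 -m handwheel '[{"dx":0,"dy":0,"dz":0.03,"ax":0,"ay":0,"az":0,"fingers":-1},{"dx":0,"dy":0,"dz":0,"ax":0,"ay":0,"az":0,"fingers":-1},{"dx":0,"dy":0,"dz":0,"ax":0,"ay":0,"az":0,"fingers":-1},{"dx":0,"dy":0,"dz":0,"ax":0,"ay":0,"az":0,"fingers":-1},{"dx":0,"dy":0,"dz":0,"ax":0,"ay":0,"az":0,"fingers":-1},{"dx":0,"dy":0,"dz":0,"ax":0,"ay":0,"az":0,"fingers":-1},{"dx":0,"dy":0,"dz":0,"ax":0,"ay":0,"az":0,"fingers":-1},{"dx":0,"dy":0,"dz":0,"ax":0,"ay":0,"az":0,"fingers":-1}]'
python3 - <<'E'
from h import *
c=upright(); t=ctrl.capture("top")
P=cloud(t); s=ctrl.observe(); a=np.radians(79.4); U=np.array([np.cos(a),np.sin(a)]); V=np.array([-U[1],U[0]])
q=P.reshape(-1,3); q=q[~np.isnan(q[:,0])]; d=(q[:,:2]-s["eef_pos"][:2])*1000; u=d@U; v=d@V; z=q[:,2]*1000
# expected rel. bar (lamp z=30): leg bar lamp z=114 -> u=-84, top z 30; pack head lamp z 62..98 -> u -32..-68, z 43..87+
k=(abs(u+84)<15)&(abs(v)<50)&(z>10)&(z<60); print("leg bar",k.sum(), np.round(np.percentile(u[k],[10,50,90]),1) if k.any() else "", np.round(np.percentile(z[k],[50,90]),1) if k.any() else "")
k=(u<-35)&(u>-75)&(abs(v)<35)&(z>70)&(z<110); print("pack",k.sum(),np.round(np.percentile(u[k],[2,98]),1) if k.any() else "",np.round(np.percentile(z[k],[50,95]),1) if k.any() else "")
ims=[]
for cc in(c,t):
    r,kk=pix(cc,(.53,-.16,.1));r=int(r);kk=int(kk); ims.append(cv2.resize(cc["pixels"][r-75:r+75,kk-75:kk+75,::-1],(400,400),interpolation=cv2.INTER_CUBIC))
cv2.imwrite("pics/final.png",np.hstack(ims))
E
```

```text
time: 23.23
eef_pos: [0.5324, -0.1632, 0.2657]
tcp_rot: [-3.141, 0.002, 2.956]
wrist_force: [1.7, -0.6, 5.4]
gripper_width: 0.0154
n 1180 lean deg (+ = short of upright) -0.09 twist -0.59
t 23.28 pos [ 0.5324 -0.1632  0.2657] rpy [-1.7997e+02  1.1000e-01  1.6937e+02] F [ 1.7 -1.3  4.7] w 0.0152 | dxyz [0. 0. 0.] az 0
leg bar 0  
pack 150 [-68.8 -35.6] [92.7 97.3]
```

View pics/final.png

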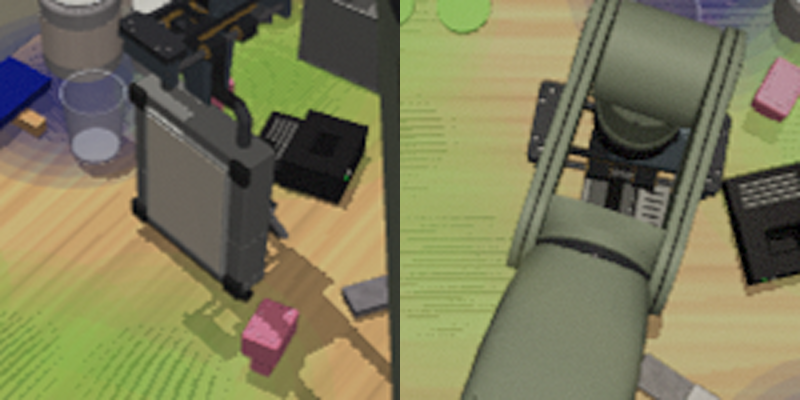

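The picture shows the lamp upright in the gripper, rail down, with the leg tube sloping down behind at (275,220). The pink block at (270,335) and the charger are untouched. The pack's outer end is at lamp z 98.8 mm, so it is home. Handing in.

```bash
python3 -c "
from station import ctrl
print(ctrl.close_job())"
```

```text
the job is handed in; nothing more can be done
None
```

The lamp is standing upright on its foot rail in the gripper. The pack is plugged fully home and the kickstand was swung over onto its stop before the lift. I handed the job in at about 23 s without letting go.

**Last checks:**
- **Upright:** the lamp's lean is within ±0.1° of vertical and the arm is still.
- **Rail on the bench:** the gripper presses down with about 5 N, so the bench carries the lamp. The handle grip is firm.
- **Pack:** its outer end sits at lamp z 98.8 mm, where fully home is 98 mm.
- **Other things:** the charger, cup and pink blocks in the last picture are untouched. I did not measure the rest again at the end.

**Less certain:**
- **Kickstand foot:** it was hidden under the arm in the final top view, so I could not measure its clearance from the bench. Before the lift I measured the leg on its stop, and a leg tube shows in the last side view.
- **First insertion try:** the pack touched the socket's mouth with about 20 N. I lifted it and shifted 2 mm, and it then went in cleanly.
- **Cameras:** the top and side views disagreed by about 2–3 mm on the socket, which is why I found the mouth by touch.

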